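Slide the drying pan off the hot zone and snap its lid on

ROBOT

A 6-joint arm with a two-finger parallel gripper is mounted at the origin on the work surface. World frame = base frame: x ahead of the robot, y to its left, z up, the work surface at z = 0. Lengths are in m, angles in degrees, forces in N, time in s.
With the tool pointing down it reaches from about 0.375 to 0.825 m from the base axis. Payload 5.5 kg.
Tool frame: the origin (TCP) lies on the mounting face of the last link; the fingertips stand 173 mm ahead of it and the grasp point (between the pads) lies 155 mm ahead of it; z points along the fingers, y is the line along which they close (so a half turn about z gives the same grasp; the last joint's range is limited). The gripper opens to 85 mm and grips with 20 to 120 N. Pads are 22 mm wide; open, the fingers measure 114 mm over their backs; the gripper's body (76 mm by 85 mm) begins 54 mm behind the grasp point. The pads swing forward as they close: fully open they stand 13 mm farther back than shut.
Start: joints at [-72.823, 17.962, -2.699, 69.339, 0, 90], TCP at [0.177, -0.573, 0.405] pointing down, gripper open.
Joint ranges: [-152.73, 152.73], [-39.44, 99.34], [-58.76, 71.6], [-118.89, 123.64], [-81.53, 83.1], [-180, 180]. Speed limits (degrees/s): [136.94, 136.94, 172.46, 180, 180, 180].

INTERFACE

Orientations are given as [roll, pitch, yaw] about the fixed x, y, z axes, in that order (R = Rz(yaw) Ry(pitch) Rx(roll)).
In Python, from rig import sense, eyes, ctrl gives the robot as it stands.
- The arm moves only by the tool drive_tool, never from a script. Its argument "increments" is a list of rows, each a list of 3 entries, a list of its own where there are three numbers: the finger opening in cm, from 0 to 8.54, then the shift along the tool's x, y, z in cm, then the turn about the tool's z in degrees. A call has 1 to 10 rows; each row shifts and turns the commanded pose from where the row before left it, along the tool's axes as they then stand; what a row does not reach is not made up. A row lasts 1/8 s, in which the tool goes at most 62.5 mm and 10.7 degrees, less where a joint would pass 70% of its speed; a pose out of reach is approached as far as the arm can. A call is refused whole if a number of a shift passes 6.25 or a number of a turn 10.7, either way. A call with a gripper value outside its range is refused whole. The fingers move at their own pace and stop on an object; "newtons" is the grip in N (left out, the last holds). Time passes only in rows, so rows that do not move let the fingers close. It gives the time, the measured TCP pose, the force, the opening and the grip force at its end, in the units of the state.
- sense(): the state, without advancing time (a new reading comes with each control period).
- eyes.grab_frame(name): name is "scene" or "side" or "wrist"; returns the picture (400x640x3 uint8, red, green, blue); there is no depth.
- eyes.calibration(name): a dict with "fx", "fy", "cx", "cy" (pixels), "k1" (the pictures are not rectified: a ray, as slopes to the right and down, at radius r is drawn at 1 + k1 r^2 times it, then the intrinsics apply), "xyz" and "attitude" of the camera in the world. Camera axes: x right, y up, looking along -z (the intrinsics and any distortion apply to the point x, -y, -z); pixel columns grow to the right and rows downward; lengths in m; the calibration is good to about 2 mm. A picture is of the moment at which its call begins: read the wrist's pose just before it. calibration takes no time and is no camera call; for the wrist camera it gives the pose at the moment of the call.
- ctrl.finish_job(): hands the job in; it is judged then, once.
The state is a dict: "time": time; "q": joint angles; "qvel": joint speeds; "tau": joint torques, N m; "ee_pos": TCP position; "eef_rot": TCP orientation; "wrist_force": force on the tool from outside, world axes, zero at the start; "moment": the same for the moment, N m; "finger_gap": finger opening in m; "finger_force": force on a finger pad.
Only numpy, scipy, OpenCV 4.12 (cv2) and the standard library are available. Lean on these libraries where they do the work, as an engineer would, in place of code of your own. Each camera call takes 0.05 s, during which the arm holds its last target. There are 200 camera calls.

TASK

The ore section in the small steel pan has dried: slide the pan along the hot plate, without lifting it, from the orange-lit zone into the white ring of the other zone. Then take the red-knobbed lid, set it on the pan and press it down until it snaps under all three spring clips, and finish while still holding it there: do not let go, but keep your fingers on the lid and keep pushing it down firmly (about 15 N) so that the sealing ring settles. Leave everything else where it is.

Things in the scene. Friction and masses are not known exactly. Their poses are not given: they have to be found in the camera images.
- hotplate: fixed two-zone laboratory hot plate, cream housing with a black glass top, 220 deep (its x) x 340 wide (its y) x 60 high; origin centre of the underside, flat top at z = 60, knobs on its -x side. The two zone centres lie 85 mm to either side of its middle, along its y.
- zone_hot: the zone that is on, marked by two orange circles (the outer 128 mm across), flat on the glass; origin at its centre, on the glass. The pan starts here.
- zone_rest: the zone that is off, marked by one white circle, inner diameter 92 mm, outer 104 mm, flat on the glass; origin at its centre, on the glass. The pan goes wholly inside this circle.
- pan: loose round steel pan, 64 mm outside diameter, 45 mm high, wall 3 mm, mouth 58 mm inside, about 0.36 kg; origin centre of its underside, z up. Its straight handle points along its +x: a black grip 14 mm wide (y), 12 mm high, from 52 to 118 mm out, its middle 30 mm above the underside. Three upright spring clips stand outside its wall at 60, 180 and 300 degrees from the handle.
- pan_grip (a point): middle of the pan's black handle grip, 85 mm from the pan's axis and 30 mm above its underside; x runs out along the handle, so fingers close along y.
- pan_rim (a point): centre of the pan's mouth, 45 mm above its underside, level with the rim on which the lid's flange seats. Fully home the lid's origin is 6 mm below this point (39 mm above the pan's underside).
- section: small polished ore section, brown resin disc 29 mm across and 16 mm high, loose inside the pan; stays there.
- lid: loose round steel lid, about 0.13 kg, lying knob up on the blue mat (2 mm thick); origin centre of its underside, z up. From below: a spigot 52 mm across, 6 mm high, with a black sealing ring, which goes into the pan's mouth; a flange from z = 6 to 13, 66 mm across below, bevelled above z = 8.5 out to 73 mm; a red knob 22 mm across from z = 13 to 43. Any turn about its axis will do.
- lid_knob (a point): middle of the red knob, 30 mm above the lid's underside, a height to grip; any direction. Pressing: the bevel meets the clip noses about 8 mm before home, the push rises to some 6 to 10 N about 6 mm before home, then suddenly drops and turns to a pull of 2 to 4 N as the clips snap in over the flange; 0 to 1 mm before home the flange sits firm on the rim.
- clip_a (a joint): spring clip at 60 degrees from the handle, reaching 66 mm above the pan's underside and 48 mm from its axis; the three inward noses (round, 6 mm thick, 55 mm up) leave a 68 mm circle. 0 relaxed, grows (rad) as the nose is pushed outward, about 0.07 while the lid's flange passes, back below 0.02 when snapped over the lid.
- clip_b (a joint): the same for the clip opposite the handle (180 degrees).
- clip_c (a joint): the same for the clip at 300 degrees from the handle.
- oil_bottle: small amber bottle with a black cap, 36 mm across, 85 mm high, stands behind the mat; leave alone.
- objective_case: whitish translucent round plastic case, 45 mm across, 70 mm high, in front of the mat; leave alone.
- dust_blower: black rubber blower bulb, 56 mm across, 105 mm high, at the left; leave alone.
- slide_box: blue slide box 85 x 105 x 34 mm, behind the hot plate; leave alone.
- tweezers: steel tweezers 120 mm long, 6 mm high, lying on the bench at the right-hand edge of the mat; leave alone.
- section_tray: white tray of ore sections, 130 x 170 mm, 21 mm high, to the left of the hot plate; leave alone.
There are look-alikes about, which are no part of the job. What is shaped like the pan but yellow is not meant.

How it is judged:
By the outcome, as a careful person would: the job done as asked, in the order asked, and still so for the second after the job is handed in, while the arm keeps its last pose, push and grip.
It also fails if it takes over 72 s, if anything falls off the work surface, if the arm or the gripper's body presses on something with over 40 N, if the wrist force passes 120 N, or if a joint passes its speed limit or range.

## Working session

There is one attempt and no reset: what is moved stays moved. The work goes in short steps, Python scripts to look and compute and a tool call to move; the robot and the scene stay as the last step left them, time stands still between calls to the robot, and variables do not carry over. Pictures are saved under pics/ and viewed, at most 10 in all, crops included, and the job is handed in when it is done.

Besides the shell and the picture viewer there is one more tool, called after "Request:" in YAML: its name, and indented under it one key for each argument. drive_tool: Moves the arm, as the interface text tells. Its arguments: {"type":"object","properties":{"increments":{"type":"array","items":{"type":"array"}},"newtons":{"type":"number"}},"required":["increments"]}

```bash
mkdir -p pics; cat > h.py <<'E'
import numpy as np, cv2
from scipy.spatial.transform import Rotation as R
from rig import sense, eyes, ctrl
def cal(n):
    c=eyes.calibration(n); return c
def rot(c):
    a=np.array(c["attitude"],float)
    return a if a.shape==(3,3) else R.from_euler('xyz',a,degrees=True).as_matrix()
def pix2(c,uv,z):
    x=(uv[0]-c["cx"])/c["fx"]; y=(uv[1]-c["cy"])/c["fy"]
    d=np.hypot(x,y); r=d
    for _ in range(20): r=d/(1+c["k1"]*r*r)
    s=r/d if d>0 else 1
    v=rot(c)@np.array([x*s,-y*s,-1]); p=np.array(c["xyz"])
    return p+v*(z-p[2])/v[2]
def proj(c,P):
    q=rot(c).T@(np.array(P)-np.array(c["xyz"])); x,y=q[0]/-q[2],-q[1]/-q[2]
    s=1+c["k1"]*(x*x+y*y); return np.array([c["cx"]+c["fx"]*x*s,c["cy"]+c["fy"]*y*s])
def shot(n,f):
    im=eyes.grab_frame(n); cv2.imwrite('pics/'+f+'.png',im[:,:,::-1]); return im
E
python3 - <<'E'
from h import *
for n in("scene","side","wrist"):
    print(n,eyes.calibration(n))
a=shot("scene","s0");b=shot("side","d0")
print(sense())
E
```

```text
scene {'fx': 411.54442174122437, 'fy': 411.54442174122437, 'cx': 322.29748542058724, 'cy': 192.09838699432967, 'k1': 0.02946848730320185, 'xyz': array([1.12638052, 0.79167241, 1.1551896 ]), 'attitude': array([ 41.89993679,   0.9720594 , 141.92796583])}
side {'fx': 514.6416781597092, 'fy': 514.6416781597092, 'cx': 313.93587465203393, 'cy': 199.48800959384505, 'k1': 0.01718904587266829, 'xyz': array([-0.01589567,  0.84885419,  1.14107858]), 'attitude': array([  43.0697312 ,   -0.64579547, -145.05716841])}
wrist {'fx': 325.33839046929967, 'fy': 325.33839046929967, 'cx': 324.2865149466489, 'cy': 201.68479784744113, 'k1': -0.005878139052413881, 'xyz': array([ 0.24673494, -0.55177651,  0.37331741]), 'attitude': array([-16.75266617,   0.09732668, -72.90519547])}
{'time': 0.1, 'q': array([-7.28245386e+01,  1.80009882e+01, -2.74620508e+00,  6.93406904e+01,
        3.49126436e-04,  8.99990620e+01]), 'qvel': array([ 0.05617937, -0.02033654,  0.09856098,  0.139214  , -0.02810771,
        0.08877999]), 'tau': array([ 1.58221601e-04, -5.40769207e+01,  3.40540087e+01,  1.11959194e-02,
        3.20096922e-05, -5.99301302e-06]), 'ee_pos': array([ 0.17710934, -0.57301323,  0.40392926]), 'eef_rot': array([-1.79912116e+02, -3.50564779e-04,  1.71763989e+01]), 'wrist_force': array([-0.19350725, -0.33134851, -0.57084111]), 'moment': array([-0.02101482,  0.00567456,  0.01547139]), 'finger_force': 0.0, 'finger_gap': 0.08549567284579446}
```

View pics/s0.png

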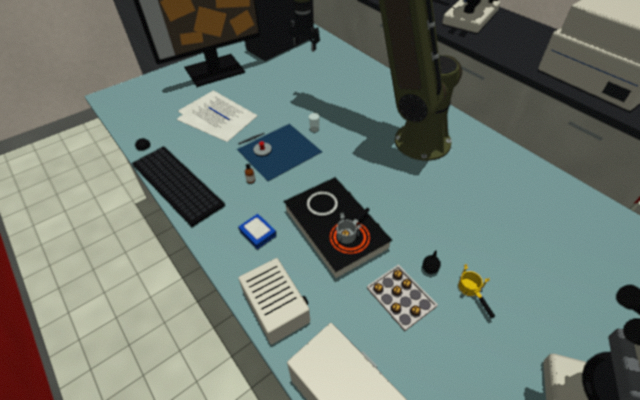

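View pics/d0.png

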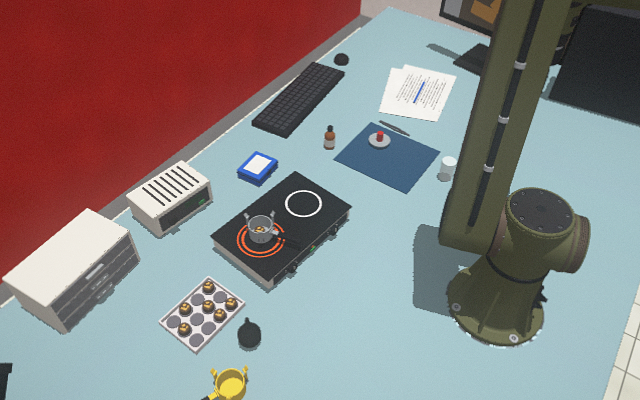

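The side picture shows the steel pan at (260,230) on the orange zone (260,238) with its handle toward (290,240). The white ring is at (303,203), and the red-knobbed lid is on the mat at (380,138). The pan look-alikes are the steel one on the orange zone and the yellow one at side (230,383), scene (472,283); the steel one is meant because the yellow is excluded. The only red-knobbed lid is at (380,138). An enlarged crop will confirm.

```bash
python3 - <<'E'
from h import *
s=cv2.imread('pics/s0.png');d=cv2.imread('pics/d0.png')
z=lambda im,x,y,w,h,W,H:cv2.resize(im[y:y+h,x:x+w],(W,H),interpolation=cv2.INTER_CUBIC)
top=np.hstack([z(d,205,180,133,100,400,300),z(s,280,180,133,100,400,300)])
bot=np.hstack([z(d,340,105,133,100,400,300),z(s,230,105,133,100,400,300)])
cv2.imwrite('pics/c0.png',np.vstack([top,bot]))
for n,im in(("side",d),("scene",s)):
    c=cal(n);h=cv2.cvtColor(im,cv2.COLOR_BGR2HSV)
    box={'side':((205,180,150,100),(365,115,40,40)),'scene':((285,180,110,95),(245,130,40,35))}[n]
    def m(b,lo,hi):
        k=cv2.inRange(h,lo,hi);o=np.zeros_like(k);x,y,w,hh=b;o[y:y+hh,x:x+w]=k[y:y+hh,x:x+w];v,u=np.nonzero(o);return u,v
    def fitc(u,v,zz):
        P=np.array([pix2(c,(a,b),zz)[:2] for a,b in zip(u,v)]);lo,hi=P.min(0),P.max(0)
        A=np.c_[2*P,np.ones(len(P))];q=np.linalg.lstsq(A,(P**2).sum(1),rcond=None)[0];return len(P),q[:2],np.sqrt(q[2]+q[:2]@q[:2]),(lo+hi)/2,hi-lo
    wb=(285,190,38,27) if n=='side' else (305,190,33,28)
    print(n,'white',fitc(*m(wb,(0,0,170),(180,60,255)),.06))
    print(n,'orange',fitc(*m(box[0],(3,150,120),(20,255,255)),.06))
    ku,kv=m(box[1],(170,120,60),(180,255,255));k2=m(box[1],(0,120,60),(6,255,255))
    ku=np.r_[ku,k2[0]];kv=np.r_[kv,k2[1]];print(n,'knob',len(ku),ku.mean(),kv.mean(),pix2(c,(ku.mean(),kv.mean()),.032))
E
```

```text
side white (176, array([0.57078042, 0.04240692]), np.float64(0.0491455793732573), array([0.57104445, 0.043387  ]), array([0.10190125, 0.10267999]))
side orange (321, array([0.58714662, 0.21067187]), np.float64(0.05663550332280965), array([0.55620541, 0.21154131]), array([0.19147493, 0.12937458]))
side knob 44 379.65909090909093 135.27272727272728 [ 0.5572224  -0.37708388  0.032     ]
scene white (8, array([0.56703081, 0.04484279]), np.float64(0.04908758104948285), array([0.56999923, 0.04835167]), array([0.08725114, 0.09114178]))
scene orange (293, array([0.58643506, 0.21612162]), np.float64(0.05344514562603416), array([0.58576399, 0.21535906]), array([0.1305288 , 0.12823742]))
scene knob 34 261.3235294117647 144.55882352941177 [ 0.55286527 -0.3770625   0.032     ]
```

View pics/c0.png

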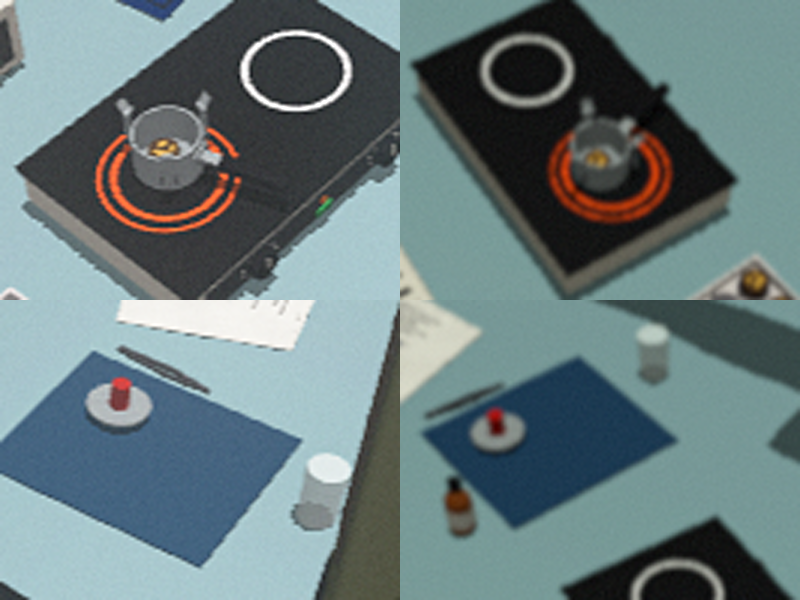

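```bash
python3 - <<'E'
from h import *
S,D=cal("side"),cal("scene")
print('rim',pix2(S,(260.5,223.2),.105),pix2(D,(347.2,226.5),.105))
print('hend',pix2(S,(299.8,246.5),.09),pix2(D,(367.4,209.9),.09))
c=cal("wrist");s=sense();T=R.from_euler('xyz',s['eef_rot'],degrees=True).as_matrix()
print('cam in tool',T.T@(np.array(c['xyz'])-s['ee_pos']),'\n',T.T@rot(c))
E
```

```text
rim [0.59494903 0.20032472 0.105     ] [0.58833632 0.20451963 0.105     ]
hend [0.47190577 0.19358036 0.09      ] [0.4832599  0.18556175 0.09      ]
cam in tool [0.07279166 0.00035481 0.03052471] 
 [[-1.42415662e-03  9.57555884e-01  2.88244167e-01]
 [ 9.99998986e-01  1.36483213e-03  4.06780614e-04]
 [-3.88973010e-06  2.88244454e-01 -9.57556857e-01]]
```

The crops confirm the steel pan with three clips and an ore section on the orange zone, its handle pointing to the robot. They also confirm the red-knobbed lid on the blue mat. Next I move over the lid for a wrist view on the way.

Request:
drive_tool:
  increments:
    - [8.5, [5.9, -1.5, 0], 0]
    - [8.5, [5.9, -1.5, 0], 0]
    - [8.5, [5.9, -1.5, 0], 0]
    - [8.5, [5.9, -1.5, 0], 0]
    - [8.5, [5.9, -1.5, 0], 0]
    - [8.5, [5.9, -1.5, 0], 0]
    - [8.5, [5.9, -1.5, 0], 0]
    - [8.5, [0, 0, 0], 0]
    - [8.5, [0, 0, 0], 0]

```text
time: 1.23
ee_pos: [0.5406, -0.3507, 0.404]
eef_rot: [-180.0, 0.1, 17.2]
wrist_force: [-0.1, -0.7, -0.6]
finger_gap: 0.0847
finger_force: 0.0
```

```bash
python3 - <<'E'
from h import *
c=cal("wrist");im=shot("wrist","w1");s=sense();print(s['time'],s['ee_pos'],s['eef_rot'],s['wrist_force'])
h=cv2.cvtColor(im,cv2.COLOR_RGB2HSV)
k=cv2.inRange(h,(170,120,60),(180,255,255))|cv2.inRange(h,(0,120,60),(5,255,255))
n,l,st,ce=cv2.connectedComponentsWithStats(k)
for i in range(1,n):
    if st[i,4]>40: print(st[i],ce[i],pix2(c,ce[i],.045))
g=cv2.inRange(h,(0,0,110),(180,50,255));n,l,st,ce=cv2.connectedComponentsWithStats(g)
for i in range(1,n):
    if st[i,4]>200: print('grey',st[i],ce[i],pix2(c,ce[i],.015))
E
```

```text
1.275 [ 0.54005147 -0.35128168  0.4043097 ] [-1.79967933e+02  5.94412400e-02  1.71461052e+01] [ 0.54518337 -0.61208271 -0.12020167]
[340 157  22  24 411] [350.71046229 168.44525547] [ 0.55710788 -0.37392926  0.045     ]
grey [     0      0    640    387 140937] [362.98798754 154.4691245 ] [ 0.57107237 -0.38596919  0.015     ]
grey [327 165  56  33 929] [357.1722282  183.80193757] [ 0.53770049 -0.39056125  0.015     ]
grey [   0  332   40   47 1216] [ 15.43092105 355.67516447] [ 0.17477865 -0.02553574  0.015     ]
grey [121 384  34  16 404] [138.40346535 392.96039604] [ 0.16058799 -0.19409108  0.015     ]
grey [494 384  35  16 402] [510.13432836 392.97512438] [ 0.31505223 -0.69368031  0.015     ]
```

View pics/w1.png

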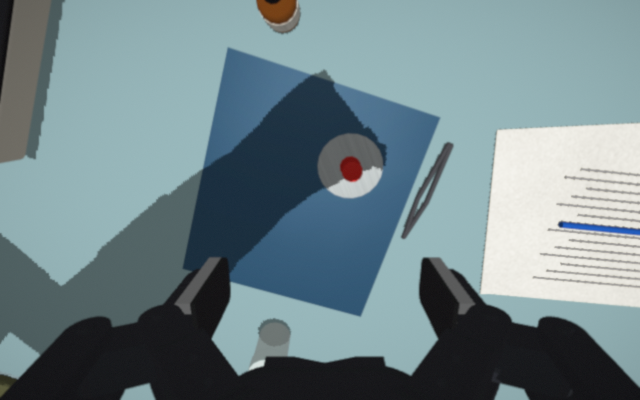

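The wrist view shows the lid disc centred near (350,165), the tweezers at (430,190) and the objective case at (272,345). Next I go to the pan.

Request:
drive_tool:
  increments:
    - [5, [2.0, -5.7, 0], 0]
    - [5, [2.0, -5.7, 0], 0]
    - [5, [2.0, -5.7, 0], 0]
    - [5, [2.0, -5.7, 0], 0]
    - [5, [2.0, -5.7, 0], 0]
    - [5, [2.0, -5.7, 0], 0]
    - [5, [2.0, -5.7, 0], 0]
    - [5, [2.0, -5.7, 0], 0]
    - [5, [0, 0, 0], 10]
    - [5, [0, 0, 0], 0]

```text
time: 2.52
ee_pos: [0.5642, 0.099, 0.4047]
eef_rot: [-178.6, 0.0, 9.7]
wrist_force: [-0.6, 0.6, -0.1]
finger_gap: 0.0504
finger_force: 0.0
```

```bash
python3 - <<'E'
from h import *
c=cal("wrist");im=shot("wrist","w2");s=sense();print(s['time'],s['ee_pos'],s['eef_rot'],s['wrist_force'],c)
E
```

```text
2.575 [0.56418132 0.09894021 0.4047435 ] [-1.78609015e+02  4.11949375e-02  9.62891241e+00] [-1.06581745 -0.26950948 -0.01931915] {'fx': 325.33839046929967, 'fy': 325.33839046929967, 'cx': 324.2865149466489, 'cy': 201.68479784744113, 'k1': -0.005878139052413881, 'xyz': array([0.63591602, 0.11152609, 0.37413951]), 'attitude': array([-16.79552439,   1.3604772 , -80.41786034])}
```

View pics/w2.png

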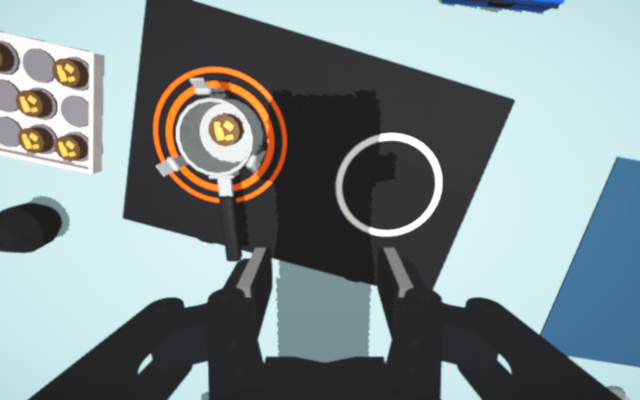

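```bash
cat > c2.py <<'E'
from h import *
im=cv2.imread('pics/w2.png')
c=cal("wrist")
h=cv2.cvtColor(im,cv2.COLOR_BGR2HSV)
def fitc(u,v,zz):
    P=np.array([pix2(c,(a,b),zz)[:2] for a,b in zip(u,v)])
    A=np.c_[2*P,np.ones(len(P))];q=np.linalg.lstsq(A,(P**2).sum(1),rcond=None)[0];return len(P),q[:2],np.sqrt(q[2]+q[:2]@q[:2])
k=cv2.inRange(h,(0,0,190),(180,60,255));k[:,:325]=0;k[:,450:]=0;k[:125]=0;k[245:]=0
v,u=np.nonzero(k);print('ring',fitc(u,v,.06))
k=cv2.inRange(h,(3,150,120),(18,255,255));k[:,:145]=0;k[:,295:]=0;k[:60]=0;k[210:]=0
k2=k.copy();cv2.ellipse(k2,(220,134),(59,60),0,0,360,0,-1)
v,u=np.nonzero(k2);print('orange outer',fitc(u,v,.06))
E
python3 - <<'E'
exec(open('c2.py').read())
z=cv2.resize(im[65:275,140:300],None,fx=3.75,fy=2.85 if 0 else 2.85,interpolation=cv2.INTER_CUBIC)
z=cv2.resize(im[65:275,140:300],None,fx=2.85,fy=2.85,interpolation=cv2.INTER_CUBIC)
z=cv2.convertScaleAbs(z,alpha=1.6,beta=10);cv2.imwrite('pics/c2.png',z)
E
```

```text
ring (1816, array([0.56751587, 0.04329062]), np.float64(0.04918842825046553))
orange outer (2244, array([0.58633291, 0.21274047]), np.float64(0.06238884972312481))
```

View pics/c2.png

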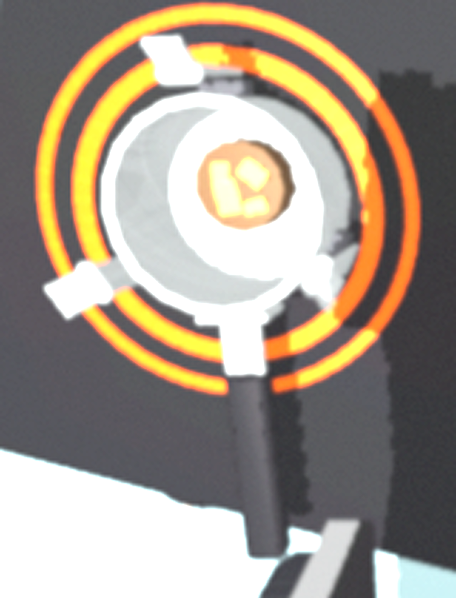

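```bash
python3 - <<'E'
from h import *
c=cal("wrist")
r=pix2(c,(214.4,137.1),.105);a=pix2(c,(227.2,198.3),.094);b=pix2(c,(234.2,259),.094)
print(r,a,b)
for p in((a-r),(b-r),(b-a)): print(np.degrees(np.arctan2(p[1],p[0])),np.hypot(*p[:2]))
u=(b-r)[:2];u/=np.hypot(*u);print('grip',r[:2]+.085*u,u)
# lid with w1 pose: camera pose from recorded tcp
T=R.from_euler('xyz',[-179.97,.06,17.146],degrees=True).as_matrix()
s=sense();Tn=R.from_euler('xyz',s['eef_rot'],degrees=True).as_matrix()
cr=Tn.T@rot(c);cp=Tn.T@(np.array(c['xyz'])-s['ee_pos'])
c1=dict(c);c1['attitude']=T@cr;c1['xyz']=np.array([.54005,-.35128,.40431])+T@cp
print('lid',pix2(c1,(350.5,165.5),.0125),s['eef_rot'],s['ee_pos'])
E
```

```text
[0.59380789 0.20266311 0.105     ] [0.53934774 0.19109932 0.094     ] [0.47988649 0.1795959  0.094     ]
-168.01215162145684 0.05567431737781678
-168.553309304101 0.11623331102848537
-169.05077701930838 0.06056375970445219
grip [0.51049856 0.18579434] [-0.98010978 -0.1984561 ]
lid [ 0.55456542 -0.37776579  0.0125    ] [-1.78609015e+02  4.11949375e-02  9.62891241e+00] [0.56418132 0.09894021 0.4047435 ]
```

Request:
drive_tool:
  increments:
    - [5, [-1.9, -4.7, 3], 0]
    - [5, [-1.9, -4.7, 3], 0]
    - [5, [0, 0, 0], 0]
    - [5, [0, 0, 0], 0]
    - [5, [0, 0, 0], 0]

```text
time: 3.2
ee_pos: [0.5221, 0.1365, 0.3489]
eef_rot: [-176.3, -0.1, 13.6]
wrist_force: [0.0, 0.2, -0.7]
finger_gap: 0.05
finger_force: 0.0
```

```bash
python3 - <<'E'
from h import *
s=sense();print(s['q'],s['qvel'],s['ee_pos'],s['eef_rot'])
E
```

```text
[ 13.58663601  13.15867671 -16.52997406  60.24463718   3.6601051
 179.94227877] [ 0.20437472  0.1524762   0.00302218 -0.05112302  0.01177968 -0.06859714] [0.52208672 0.13652104 0.34887925] [-1.76339964e+02 -7.03967912e-02  1.36442396e+01]
```

Request:
drive_tool:
  increments:
    - [5, [0, 0, 0], -10]
    - [5, [0, 0, 0], -10]
    - [5, [0, 0, 0], -10]
    - [5, [0, 0, 0], 0]

```text
time: 3.7
ee_pos: [0.5218, 0.1369, 0.3484]
eef_rot: [-176.8, -1.8, 43.5]
wrist_force: [-0.1, 0.4, 0.4]
finger_gap: 0.0499
finger_force: 0.0
```

Request:
drive_tool:
  increments:
    - [5, [0, 0, 0], -10.7]
    - [5, [0, 0, 0], -10.7]
    - [5, [0, 0, 0], -10.7]
    - [5, [0, 0, 0], -10.7]
    - [5, [0, 0, 0], -10.7]
    - [5, [0, 0, 0], -10.7]
    - [5, [0, 0, 0], -10.7]
    - [5, [0, 0, 0], -10.7]
    - [5, [0, 0, 0], -10.7]
    - [5, [0, 0, 0], -10.7]

```text
time: 4.95
ee_pos: [0.5215, 0.137, 0.3481]
eef_rot: [177.3, -2.5, 150.9]
wrist_force: [-1.1, -0.3, -0.2]
finger_gap: 0.0498
finger_force: 0.0
```

Request:
drive_tool:
  increments:
    - [5, [0, 0, 0], -10.7]
    - [5, [0, 0, 0], -10.7]
    - [5, [0, 0, 0], -10.7]
    - [5, [0, 0, 0], -10.7]
    - [5, [0, 0, 0], -10.7]
    - [5, [0, 0, 0], -10.7]
    - [5, [0, 0, 0], -10.7]
    - [5, [0, 0, 0], -10.7]
    - [5, [0, 0, 0], -10.7]
    - [5, [0, 0, 0], -10.7]

```text
time: 6.2
ee_pos: [0.5215, 0.137, 0.3481]
eef_rot: [178.4, 3.3, -102.2]
wrist_force: [0.0, -0.4, 0.5]
finger_gap: 0.0498
finger_force: 0.0
```

Request:
drive_tool:
  increments:
    - [5, [0, 0, 0], -10.7]
    - [5, [0, 0, 0], -10.7]
    - [5, [0, 0, 0], -10.7]
    - [5, [0, 0, 0], -10.7]
    - [5, [0, 0, 0], -10.7]
    - [5, [0, 0, 0], -10.7]
    - [5, [0, 0, 0], -10.7]
    - [5, [0, 0, 0], -10.7]
    - [5, [0, 0, 0], -10.7]
    - [5, [0, 0, 0], 0]

```text
time: 7.45
ee_pos: [0.5214, 0.137, 0.348]
eef_rot: [-176.6, 1.3, -6.2]
wrist_force: [-0.2, -0.1, -0.2]
finger_gap: 0.0502
finger_force: 0.0
```

```bash
cat > q.py <<'E'
from h import *
s=sense();print(s['time'],s['q'].round(2),s['ee_pos'].round(4),s['eef_rot'].round(2),s['wrist_force'].round(1))
E
python3 q.py
```

```text
7.45 [  13.65   13.18  -16.61   60.23    3.67 -160.09] [0.5214 0.137  0.348 ] [-176.56    1.28   -6.23] [-0.2 -0.1 -0.2]
```

Request:
drive_tool:
  increments:
    - [5, [0, 0, 0], -9.9]
    - [5, [0, 0, 0], -9.9]
    - [5, [0, 0, 0], -8]
    - [5, [0, 0, 0], 0]

```text
time: 7.95
ee_pos: [0.5068, 0.1785, 0.3482]
eef_rot: [-178.2, -0.4, 18.5]
wrist_force: [0.1, -0.2, -0.2]
finger_gap: 0.0499
finger_force: 0.0
```

```bash
python3 q.py
```

```text
7.95 [  18.87   12.75  -17.12   59.7     1.85 -179.64] [0.5068 0.1785 0.3482] [-178.15   -0.42   18.51] [ 0.1 -0.2 -0.2]
```

Request:
drive_tool:
  increments:
    - [5, [0, 0, 0], -8]
    - [5, [0, 0, 0], 0]

```text
time: 8.2
ee_pos: [0.4902, 0.2158, 0.3482]
eef_rot: [-180.0, -0.6, 23.5]
wrist_force: [-0.0, -0.5, 0.4]
finger_gap: 0.0504
finger_force: 0.0
```

```bash
python3 q.py
```

```text
8.2 [  23.76   12.47  -17.46   59.45    0.   -179.72] [0.4902 0.2158 0.3482] [-179.99   -0.62   23.48] [-0.  -0.5  0.4]
```

Request:
drive_tool:
  increments:
    - [5, [0, 0, 0], 10.6]
    - [5, [0, 0, 0], 10.6]
    - [5, [0, 0, 0], 10.6]
    - [5, [0, 0, 0], 10.6]
    - [5, [0, 0, 0], 10.6]
    - [5, [0, 0, 0], 10.6]
    - [5, [0, 0, 0], 10.6]
    - [5, [0, 0, 0], 10.6]
    - [5, [0, 0, 0], 10.6]
    - [5, [0, 0, 0], 10.6]

```text
time: 9.45
ee_pos: [0.4912, 0.2135, 0.3481]
eef_rot: [-179.4, 0.1, -83.1]
wrist_force: [-0.6, 0.1, 0.7]
finger_gap: 0.05
finger_force: 0.0
```

Request:
drive_tool:
  increments:
    - [5, [0, 0, 0], 10.6]
    - [5, [0, 0, 0], 10.6]
    - [5, [0, 0, 0], 10.6]
    - [5, [0, 0, 0], 10.6]
    - [5, [0, 0, 0], 10.6]
    - [5, [0, 0, 0], 10.6]
    - [5, [0, 0, 0], 10.6]
    - [5, [0, 0, 0], 10.6]
    - [5, [0, 0, 0], 0]
    - [5, [0, 0, 0], 0]

```text
time: 10.7
ee_pos: [0.4909, 0.214, 0.348]
eef_rot: [179.9, 0.6, -167.2]
wrist_force: [-0.2, 0.0, -0.2]
finger_gap: 0.0497
finger_force: 0.0
```

```bash
cat > mv.py <<'E'
import sys
from h import *
s=sense();T=R.from_euler('xyz',s['eef_rot'],degrees=True).as_matrix()
g=np.array([float(x) for x in sys.argv[1:4]])
print(s['time'],s['q'].round(2),s['ee_pos'].round(4),s['eef_rot'].round(2),s['wrist_force'].round(1))
print('cm in tool:',(T.T@(g-s['ee_pos'])*100).round(2))
E
python3 mv.py .5105 .186 .245
```

```text
10.7 [ 2.356e+01  1.248e+01 -1.747e+01  5.944e+01 -2.000e-02  1.075e+01] [0.4909 0.214  0.348 ] [ 179.91    0.6  -167.19] [-0.2  0.  -0.2]
cm in tool: [-1.18 -3.18 10.31]
```

Request:
drive_tool:
  increments:
    - [5, [-1.2, -3.2, 0], 0]
    - [5, [0, 0, 0], 1.5]
    - [5, [0, 0, 3], 0]
    - [5, [0, 0, 2], 0]
    - [5, [0, 0, 0], 0]

```text
time: 11.32
ee_pos: [0.5089, 0.1861, 0.2966]
eef_rot: [179.9, 0.4, -168.7]
wrist_force: [-0.1, -0.2, 0.9]
finger_gap: 0.0499
finger_force: 0.0
```

```bash
python3 mv.py .5105 .186 .245; python3 - <<'E'
from h import *
shot("wrist","w3")
E
```

```text
11.325 [ 2.008e+01  1.549e+01 -2.071e+01  5.339e+01  4.000e-02  8.790e+00] [0.5089 0.1861 0.2966] [ 179.9     0.4  -168.71] [-0.1 -0.2  0.9]
cm in tool: [-0.12 -0.05  5.16]
```

View pics/w3.png

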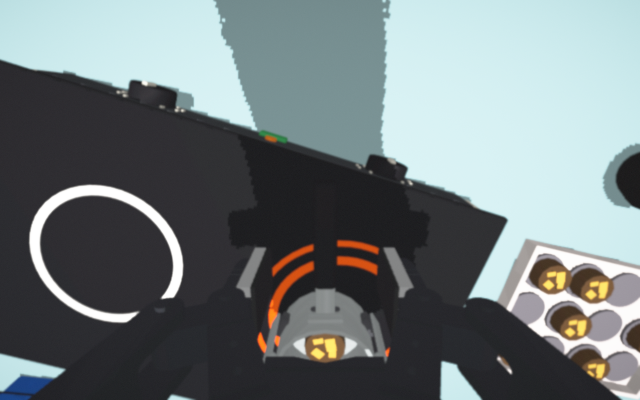

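The wrist view shows the handle at (325,250) centred between the fingers (250 and 400). I descend and grip.

Request:
drive_tool:
  increments:
    - [5, [0, 0, 2.6], 0]
    - [5, [0, 0, 2.5], 0]
    - [5, [0, 0, 0], 0]
    - [1.2, [0, 0, 0], 0]
    - [1.2, [0, 0, 0], 0]
    - [1.2, [0, 0, 0], 0]
    - [1.2, [0, 0, 0], 0]
    - [1.2, [0, 0, 0], 0]
  newtons: 25

```text
time: 12.38
ee_pos: [0.5109, 0.1866, 0.248]
eef_rot: [179.9, 0.7, -168.7]
wrist_force: [-1.5, -0.9, 6.4]
finger_gap: 0.0136
finger_force: 27.5
```

```bash
python3 mv.py .5105 .186 .245; python3 - <<'E'
from h import *
im=shot("side","d3");S=cal("side")
# where pan rim would be
cv2.imwrite('pics/d3c.png',cv2.resize(im[170:270,195:355,::-1],None,fx=4,fy=4,interpolation=cv2.INTER_CUBIC))
E
```

```text
12.375 [ 2.006e+01  1.823e+01 -2.406e+01  4.700e+01  3.000e-02  8.790e+00] [0.5109 0.1866 0.248 ] [ 179.86    0.69 -168.73] [-1.5 -0.9  6.4]
cm in tool: [ 0.05 -0.05  0.3 ]
```

Request:
drive_tool:
  increments:
    - [1.2, [0, 0, -0.15], 0]
    - [1.2, [0, 0, 0], 0]
    - [1.2, [0, 0, 0], 0]

```text
time: 12.8
ee_pos: [0.5105, 0.1864, 0.2486]
eef_rot: [179.9, 0.6, -168.7]
wrist_force: [1.7, 0.1, 1.6]
finger_gap: 0.013
finger_force: 26.9
```

```bash
python3 mv.py .4839 .027 .248
```

```text
12.8 [ 2.005e+01  1.820e+01 -2.401e+01  4.717e+01  2.000e-02  8.790e+00] [0.5105 0.1864 0.2486] [ 179.88    0.61 -168.74] [1.7 0.1 1.6]
cm in tool: [  5.72 -15.11  -0.03]
```

Request:
drive_tool:
  increments:
    - [1.2, [0.2, -0.5, 0], 0]
    - [1.2, [0.35, -0.9, 0], 0]
    - [1.2, [0.35, -0.9, 0], 0]
    - [1.2, [0.35, -0.9, 0], 0]
    - [1.2, [0.35, -0.9, 0], 0]
    - [1.2, [0.35, -0.9, 0], 0]
    - [1.2, [0.35, -0.9, 0], 0]
    - [1.2, [0.35, -0.9, 0], 0]
    - [1.2, [0.35, -0.9, 0], 0]

```text
time: 13.92
ee_pos: [0.496, 0.1045, 0.2482]
eef_rot: [179.9, 0.6, -168.7]
wrist_force: [0.6, 3.7, 3.7]
finger_gap: 0.0132
finger_force: 27.2
```

```bash
python3 mv.py .4842 .027 .248
```

```text
13.925 [ 11.86  14.71 -28.94  45.73   0.12   0.58] [0.496  0.1045 0.2482] [ 179.87    0.61 -168.73] [0.6 3.7 3.7]
cm in tool: [ 2.67 -7.37 -0.02]
```

Request:
drive_tool:
  increments:
    - [1.2, [0.33, -0.9, 0], 0]
    - [1.2, [0.33, -0.9, 0], 0]
    - [1.2, [0.33, -0.9, 0], 0]
    - [1.2, [0.33, -0.9, 0], 0]
    - [1.2, [0.33, -0.9, 0], 0]
    - [1.2, [0.33, -0.9, 0], 0]
    - [1.2, [0.33, -0.9, 0], 0]
    - [1.2, [0.3, -0.7, 0], 0]
    - [1.2, [0, 0, 0], 0]
    - [1.2, [0, 0, 0], 0]

```text
time: 15.18
ee_pos: [0.4837, 0.0304, 0.2476]
eef_rot: [-180.0, 0.5, -168.8]
wrist_force: [0.1, 0.5, 6.9]
finger_gap: 0.0136
finger_force: 27.5
```

```bash
python3 mv.py .4842 .027 .248
```

```text
15.175 [  3.58  12.64 -31.79  45.05   0.05  -7.62] [0.4837 0.0304 0.2476] [-179.98    0.53 -168.8 ] [0.1 0.5 6.9]
cm in tool: [ 0.02 -0.35 -0.04]
```

Request:
drive_tool:
  increments:
    - [1.2, [0, -0.35, -0.1], 0]
    - [1.2, [0, 0, 0], 0]
    - [4.5, [0, 0, 0], 0]
    - [4.5, [0, 0, 0], 0]
    - [4.5, [0, 0, 0], 0]
    - [4.5, [0, 0, -3], 0]
    - [4.5, [0, 0, -5], 0]
    - [4.5, [-5, 0, -5], 0]
    - [4.5, [-5, 0, 0], 0]
    - [4.5, [0, 0, 0], 0]

```text
time: 16.42
ee_pos: [0.5785, 0.0462, 0.3736]
eef_rot: [179.9, 0.7, -168.7]
wrist_force: [-0.9, 0.4, -0.5]
finger_gap: 0.0448
finger_force: 0.0
```

```bash
python3 q.py; python3 - <<'E'
from h import *
c=cal("wrist");im=shot("wrist","w4");print(c['xyz'],c['attitude'])
a=shot("side","d4")
o=np.zeros((600,800,3),np.uint8);o[:400,:640]=im[:,:,::-1]
z=cv2.resize(a[175:255,240:380,::-1],(350,200),interpolation=cv2.INTER_CUBIC);o[400:,:350]=z
cv2.imwrite('pics/c4.png',o)
E
```

```text
16.425 [ 4.52 16.28 -9.07 63.98  0.17 -6.77] [0.5785 0.0462 0.3736] [ 179.91    0.69 -168.71] [-0.9  0.4 -0.5]
[0.50644609 0.03145492 0.34220367] [-1.74309620e+01 -9.05753560e-02  1.01212833e+02]
```

View pics/c4.png

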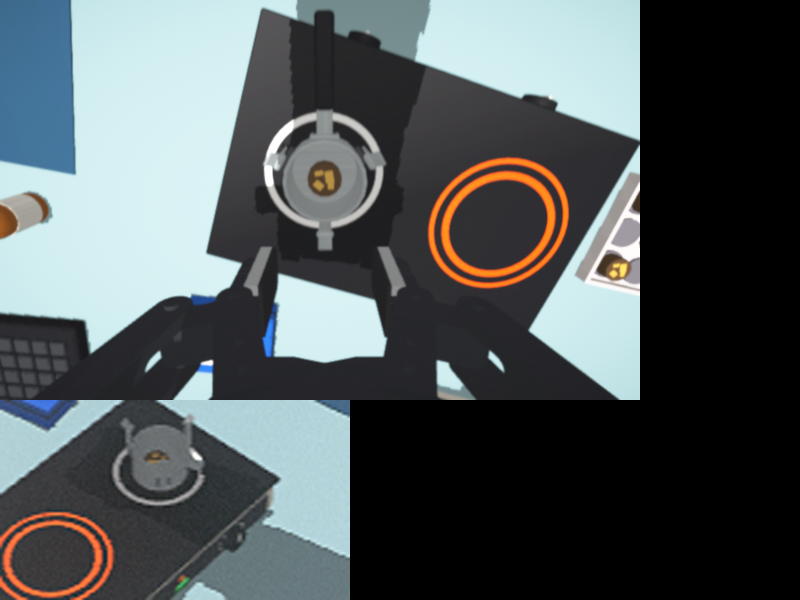

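The pan stands inside the ring: its rim is centred near (324,178), the ring near (324,169), and the handle points up at (324,60). I measure it exactly in a rectified top view.

```bash
cat > rect.py <<'E'
from h import *
def top(im,c,cen,z,half=.06,res=.00025):
    n=int(2*half/res);g=(np.arange(n)-n/2)*res
    Rm=rot(c);X=cen[0]+g[:,None]+0*g[None];Y=cen[1]+g[None]+0*g[:,None]
    q=(np.stack([X,Y,0*X+z],-1)-np.array(c['xyz']))@Rm
    x,y=q[...,0]/-q[...,2],q[...,1]/q[...,2];s=1+c['k1']*(x*x+y*y)
    return cv2.remap(im,(c['cx']+c['fx']*x*s).astype(np.float32),(c['cy']+c['fy']*y*s).astype(np.float32),cv2.INTER_CUBIC)
def circ(im,c,cen,z,r,half=.06,res=.00025,span=.012):
    t=cv2.cvtColor(top(im,c,cen,z,half,res),cv2.COLOR_BGR2GRAY).astype(np.float32)
    gx,gy=cv2.Sobel(t,cv2.CV_32F,0,1,ksize=5),cv2.Sobel(t,cv2.CV_32F,1,0,ksize=5) # gx: along X (rows)
    th=np.linspace(0,2*np.pi,180,endpoint=False);n=t.shape[0];best=[]
    for a in np.arange(-span,span,.0005):
        for b in np.arange(-span,span,.0005):
            i=((a+r*np.cos(th))/res+n/2).astype(int);j=((b+r*np.sin(th))/res+n/2).astype(int)
            best.append((np.minimum(np.abs(gx[i,j]*np.cos(th)+gy[i,j]*np.sin(th)),3000).mean(),cen[0]+a,cen[1]+b))
    best.sort(reverse=True);B=np.array(best[:12]);return B[0].round(4),B[:,1:].mean(0).round(4)
E
cat > m4.py <<'E'
from rect import *
c=cal("wrist");w=cv2.imread('pics/w4.png');s=cal("side");d=cv2.imread('pics/d4.png')
for n,im,cc in(('wrist',w,c),('side',d,s)):
    for r in(.032,.029): print(n,'rim',r,circ(im,cc,(.568,.044),.105,r))
    for r in(.046,.052): print(n,'ring',r,circ(im,cc,(.568,.044),.06,r,.08))
c1=dict(c);s0=sense();Tn=R.from_euler('xyz',s0['eef_rot'],degrees=True).as_matrix()
T=R.from_euler('xyz',[-179.968,.059,17.146],degrees=True).as_matrix()
c1['attitude']=T@(Tn.T@rot(c));c1['xyz']=np.array([.54005,-.35128,.40431])+T@(Tn.T@(c['xyz']-s0['ee_pos']))
w1=cv2.imread('pics/w1.png');d0=cv2.imread('pics/d0.png')
print('lid w',circ(w1,c1,(.555,-.377),.0125,.0365),circ(w1,c1,(.555,-.377),.045,.011))
print('lid s',circ(d0,s,(.555,-.377),.0125,.0365),circ(d0,s,(.555,-.377),.045,.011))
E
python3 m4.py
```

```text
wrist rim 0.032 (array([9.638056e+02, 5.605000e-01, 4.300000e-02]), array([0.5605, 0.043 ]))
wrist rim 0.029 (array([6.626851e+02, 5.580000e-01, 3.250000e-02]), array([0.5628, 0.035 ]))
wrist ring 0.046 (array([1.5354297e+03, 5.6300000e-01, 4.3000000e-02]), array([0.5632, 0.043 ]))
wrist ring 0.052 (array([1.7591387e+03, 5.6250000e-01, 4.2500000e-02]), array([0.5627, 0.0423]))
side rim 0.032 (array([2.118515e+02, 5.675000e-01, 4.350000e-02]), array([0.5672, 0.0435]))
side rim 0.029 (array([2.23682e+02, 5.71000e-01, 4.05000e-02]), array([0.572 , 0.0414]))
side ring 0.046 (array([6.254426e+02, 5.710000e-01, 4.250000e-02]), array([0.5709, 0.0427]))
side ring 0.052 (array([6.547437e+02, 5.710000e-01, 4.250000e-02]), array([0.5708, 0.0426]))
lid w (array([ 7.962546e+02,  5.545000e-01, -3.760000e-01]), array([ 0.5546, -0.376 ])) (array([ 8.824512e+02,  5.560000e-01, -3.750000e-01]), array([ 0.5559, -0.3747]))
lid s (array([ 5.296452e+02,  5.585000e-01, -3.790000e-01]), array([ 0.5588, -0.3795])) (array([316.8652,   0.5525,  -0.3655]), array([ 0.5527, -0.366 ]))
```

```bash
python3 - <<'E'
from rect import *
c=cal("wrist");w=cv2.imread('pics/w4.png')
t=top(w,c,(.5625,.043),.105,.04,.0002);t=cv2.convertScaleAbs(t,alpha=1.8)
o=t.copy()
for x,y,r,col in((.5605,.043,.032,(0,0,255)),(.5605,.043,.029,(0,255,0))):
    cv2.circle(o,(int((y-.043)/.0002+200),int((x-.5625)/.0002+200)),int(r/.0002),col,1)
cv2.imwrite('pics/c5.png',np.hstack([t,o]))
E
```

```text
(no output)
```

View pics/c5.png

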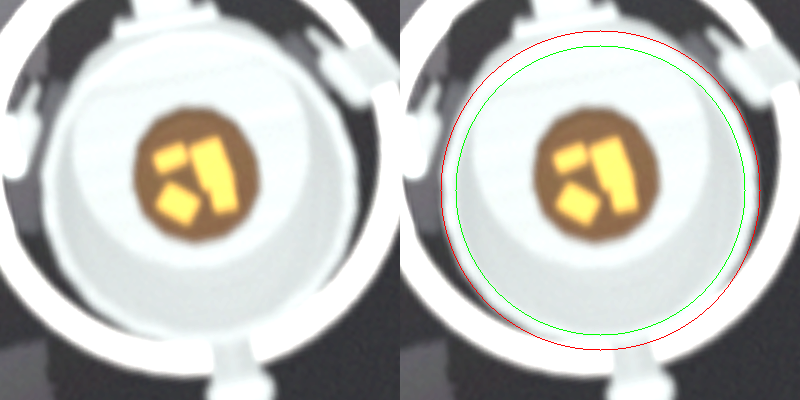

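Request:
drive_tool:
  increments:
    - [5, [1.1, -5.1, 0], 0]
    - [5, [1.1, -5.1, 0], 0]
    - [5, [1.1, -5.1, 0], 0]
    - [5, [1.1, -5.1, 0], 0]
    - [5, [1.1, -5.1, 0], 0]
    - [5, [1.1, -5.1, 0], 0]
    - [5, [1.1, -5.1, 3], 0]
    - [5, [1.2, -5.2, 3], 0]
    - [5, [0, 0, 3.2], 0]
    - [5, [0, 0, 0], 0]

```text
time: 17.77
ee_pos: [0.5668, -0.3717, 0.2768]
eef_rot: [179.6, 0.3, -168.8]
wrist_force: [0.0, 0.9, 0.3]
finger_gap: 0.0499
finger_force: 0.0
```

```bash
cat > m5.py <<'E'
from rect import *
c=cal("wrist");shot("wrist","w5");w=cv2.imread('pics/w5.png')
P=(.5525,-.3766)
a=circ(w,c,P,.0125,.0365);b=circ(w,c,P,.0105,.0365);k=circ(w,c,P,.045,.011);print(a,b,k)
h=cv2.cvtColor(w,cv2.COLOR_BGR2HSV);m=cv2.inRange(h,(170,120,60),(180,255,255))|cv2.inRange(h,(0,120,60),(5,255,255))
v,u=np.nonzero(m);print(u.mean(),v.mean(),len(u))
E
python3 m5.py; python3 mv.py .5525 -.3766 .191
```

```text
(array([ 1.1075577e+03,  5.5550000e-01, -3.7610000e-01]), array([ 0.5558, -0.3761])) (array([ 9.023435e+02,  5.560000e-01, -3.766000e-01]), array([ 0.556 , -0.3763])) (array([ 5.621511e+02,  5.540000e-01, -3.761000e-01]), array([ 0.5519, -0.3767]))
319.2942754919499 195.51162790697674 1118
17.825 [-33.32  30.2   -1.18  58.5    0.5  -44.56] [ 0.5679 -0.3717  0.2791] [ 179.73    0.43 -168.76] [ 0.  -0.7  1. ]
cm in tool: [ 1.67 -0.22  8.8 ]
```

Request:
drive_tool:
  increments:
    - [5, [0, 0, 0], 0]
    - [5, [0, 0, 0], 0]
    - [5, [0, 0, 0], 0]

```text
time: 18.2
ee_pos: [0.5699, -0.3721, 0.2814]
eef_rot: [180.0, 0.7, -168.7]
wrist_force: [1.1, 0.5, 0.1]
finger_gap: 0.0502
finger_force: 0.0
```

```bash
python3 m5.py; python3 mv.py .5525 -.3766 .191
```

```text
(array([ 1.2450525e+03,  5.5500000e-01, -3.7610000e-01]), array([ 0.5553, -0.376 ])) (array([ 1.0377294e+03,  5.5550000e-01, -3.7610000e-01]), array([ 0.5555, -0.376 ])) (array([ 5.650378e+02,  5.535000e-01, -3.761000e-01]), array([ 0.5515, -0.3766]))
323.3138548539114 186.61545711592836 1061
18.25 [-33.26  30.15  -0.99  58.44   0.5  -44.56] [ 0.5698 -0.3721  0.281 ] [ 179.94    0.64 -168.7 ] [-0.6  0.6  0.6]
cm in tool: [ 1.89 -0.11  8.98]
```

```bash
python3 - <<'E'
from rect import *
c=cal("wrist");c['xyz']=np.array([0.50644609,0.03145492,0.34220367]);c['attitude']=np.array([-17.4309620,-.090575356,101.212833])
w=cv2.imread('pics/w4.png')
print('rim',circ(w,c,(.564,.043),.105,.032),'ring',circ(w,c,(.565,.043),.06,.052,.08),circ(w,c,(.565,.043),.06,.046,.08))
c=cal("wrist");c['xyz']=np.array([0.63591602,0.11152609,0.37413951]);c['attitude']=np.array([-16.79552439,1.3604772,-80.41786034])
w=cv2.imread('pics/w2.png')
print('w2 rim',circ(w,c,(.594,.203),.105,.032),'ring',circ(w,c,(.565,.043),.06,.052,.08))
E
```

```text
rim (array([9.799591e+02, 5.650000e-01, 4.350000e-02]), array([0.5648, 0.0435])) ring (array([1.6283351e+03, 5.6700000e-01, 4.3000000e-02]), array([0.5668, 0.0426])) (array([1.6028614e+03, 5.6750000e-01, 4.3500000e-02]), array([0.5675, 0.0436]))
w2 rim (array([2.3364247e+03, 5.9300000e-01, 2.0350000e-01]), array([0.5931, 0.2032])) ring (array([1.8032691e+03, 5.6800000e-01, 4.2500000e-02]), array([0.5678, 0.0425]))
```

```bash
python3 mv.py .555 -.376 .192
```

```text
18.25 [-33.26  30.15  -0.99  58.44   0.5  -44.56] [ 0.5698 -0.3721  0.281 ] [ 179.94    0.64 -168.7 ] [-0.6  0.6  0.6]
cm in tool: [ 1.63 -0.1   8.89]
```

Request:
drive_tool:
  increments:
    - [5, [1.6, -0.1, 2], 0]
    - [5, [0, 0, 3], 0]
    - [5, [0, 0, 3], 0]
    - [5, [0, 0, 0.9], 0]
    - [5, [0, 0, 0], 0]
    - [5, [0, 0, 0], 0]

```text
time: 19.0
ee_pos: [0.5555, -0.3766, 0.1924]
eef_rot: [180.0, 0.7, -168.7]
wrist_force: [-0.5, -0.2, 0.8]
finger_gap: 0.0498
finger_force: 0.0
```

```bash
python3 mv.py .555 -.376 .192
```

```text
19.0 [-34.25  33.57  -7.93  48.04   0.5  -45.52] [ 0.5555 -0.3766  0.1924] [ 179.98    0.68 -168.73] [-0.5 -0.2  0.8]
cm in tool: [0.04 0.06 0.04]
```

Positions match, so I grip at 80 N.

Request:
drive_tool:
  increments:
    - [2.0, [0, 0, 0], 0]
    - [2.0, [0, 0, 0], 0]
    - [2.0, [0, 0, 0], 0]
    - [2.0, [0, 0, 0], 0]
    - [2.0, [0, 0, 0], 0]
    - [2.0, [0, 0, 0], 0]
  newtons: 80

```text
time: 19.75
ee_pos: [0.5552, -0.3764, 0.1921]
eef_rot: [179.9, 0.7, -168.7]
wrist_force: [-0.9, 1.5, 5.7]
finger_gap: 0.0206
finger_force: 33.5
```

```bash
python3 q.py
```

```text
19.75 [-34.25  33.57  -7.98  48.03   0.51 -45.52] [ 0.5552 -0.3764  0.1921] [ 179.95    0.67 -168.73] [-0.9  1.5  5.7]
```

Request:
drive_tool:
  increments:
    - [1.4, [0, 0, 0], 0]
    - [1.4, [0, 0, 0], 0]
    - [1.4, [0, 0, -2], 0]
    - [1.4, [0, 0, -4], 0]
    - [1.4, [0, 0, -4], 0]
    - [1.4, [0, 0, -4], 0]
    - [1.4, [0, 0, -3], 0]
    - [1.4, [0, 0, 0], 0]

```text
time: 20.75
ee_pos: [0.5539, -0.3774, 0.3649]
eef_rot: [-179.9, 0.8, -168.7]
wrist_force: [1.0, 0.7, -2.1]
finger_gap: 0.0194
finger_force: 78.4
```

Request:
drive_tool:
  increments:
    - [1.4, [-0.6, 2.6, 0], 0]
    - [1.4, [-1.1, 5, 0], 0]
    - [1.4, [-1.1, 5, 0], 0]
    - [1.4, [-1.1, 5, 0], 0]
    - [1.4, [-1.1, 5, 0], 0]
    - [1.4, [-1.1, 5, 0], 0]
    - [1.4, [-1.1, 5, 0], 0]
    - [1.4, [-1.1, 5, 0], 0]
    - [1.4, [-0.6, 2.6, 0], 0]
    - [1.4, [0, 0, 0], 0]

```text
time: 22.0
ee_pos: [0.5612, 0.0366, 0.3615]
eef_rot: [179.9, 0.5, -168.5]
wrist_force: [-1.2, -0.0, -2.2]
finger_gap: 0.0196
finger_force: 78.6
```

Request:
drive_tool:
  increments:
    - [1.4, [0, 0, 0], 0]
    - [1.4, [0, 0, 0], 0]

```text
time: 22.25
ee_pos: [0.5618, 0.0338, 0.3623]
eef_rot: [179.9, 0.6, -168.8]
wrist_force: [0.7, -0.7, -0.7]
finger_gap: 0.0197
finger_force: 78.6
```

```bash
python3 mv.py .5652 .0431 .300
```

```text
22.25 [  3.39  14.85 -12.48  62.14   0.18  -7.79] [0.5618 0.0338 0.3623] [ 179.9     0.55 -168.81] [ 0.7 -0.7 -0.7]
cm in tool: [-0.46  0.83  6.23]
```

Request:
drive_tool:
  increments:
    - [1.4, [-0.46, 0.83, 3], 0]
    - [1.4, [0, 0, 1.2], 0]
    - [1.4, [0, 0, 0], 0]
    - [1.4, [0, 0, 0], 0]
    - [1.4, [0, 0, 0], 0]

```text
time: 22.88
ee_pos: [0.5656, 0.0438, 0.3217]
eef_rot: [179.9, 0.7, -168.7]
wrist_force: [-0.4, -0.2, -1.0]
finger_gap: 0.0195
finger_force: 78.6
```

```bash
python3 mv.py .5652 .0431 .300; python3 - <<'E'
from h import *
a=shot("side","d6");b=shot("scene","s6")
z=lambda im,x,y:cv2.resize(im[y:y+100,x:x+66,::-1],(396,600),interpolation=cv2.INTER_CUBIC)
cv2.imwrite('pics/c6.png',cv2.convertScaleAbs(np.hstack([z(a,270,140),z(b,290,150)]),alpha=1.6,beta=15))
E
```

```text
22.875 [  4.38  16.78 -15.43  57.13   0.18  -6.87] [0.5656 0.0438 0.3217] [ 179.9     0.68 -168.75] [-0.4 -0.2 -1. ]
cm in tool: [ 0.08 -0.07  2.17]
```

View pics/c6.png

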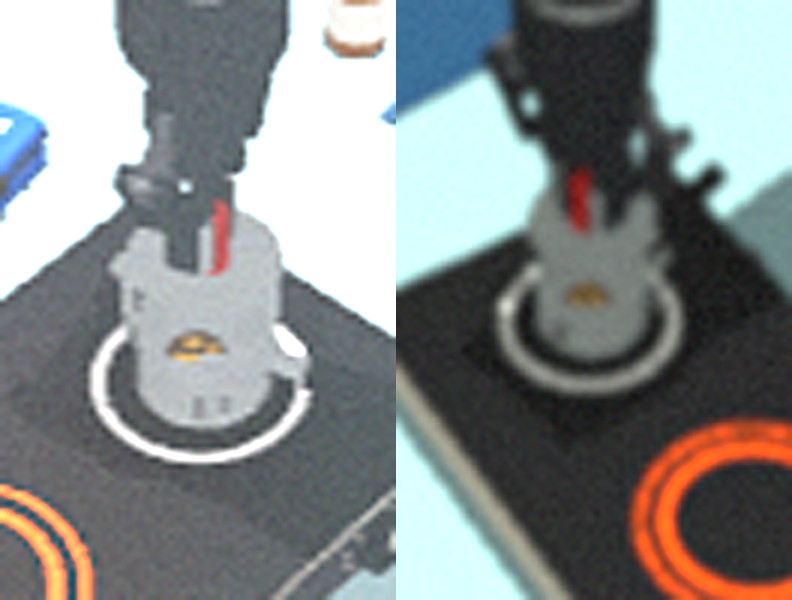

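The lid sits centred over the pan: at x≈206 versus 204 in the side crop, and 595 versus 595 in the scene crop. I lower it.

Request:
drive_tool:
  increments:
    - [1.4, [0.05, -0.05, 1.0], 0]
    - [1.4, [0, 0, 0.7], 0]
    - [1.4, [0, 0, 0.3], 0]
    - [1.4, [0, 0, 0], 0]

```text
time: 23.48
ee_pos: [0.5648, 0.0435, 0.3002]
eef_rot: [179.9, 0.5, -168.7]
wrist_force: [0.4, 0.2, -2.7]
finger_gap: 0.0195
finger_force: 78.6
```

Request:
drive_tool:
  increments:
    - [1.4, [0, 0, 0.3], 0]
    - [1.4, [0, 0, 0.2], 0]
    - [1.4, [0, 0, 0], 0]

```text
time: 23.85
ee_pos: [0.5657, 0.0436, 0.2965]
eef_rot: [179.9, 0.7, -168.7]
wrist_force: [2.4, -0.2, 2.8]
finger_gap: 0.0198
finger_force: 79.1
```

Request:
drive_tool:
  increments:
    - [1.4, [0, 0, 0.2], 0]
    - [1.4, [0, 0, 0.1], 0]
    - [1.4, [0, 0, 0], 0]

```text
time: 24.22
ee_pos: [0.5647, 0.0436, 0.292]
eef_rot: [179.9, 0.5, -168.7]
wrist_force: [0.7, 0.4, -3.5]
finger_gap: 0.0195
finger_force: 78.4
```

Request:
drive_tool:
  increments:
    - [1.4, [0, 0, 0.1], 0]
    - [1.4, [0, 0, 0.1], 0]
    - [1.4, [0, 0, 0], 0]

```text
time: 24.6
ee_pos: [0.5646, 0.0435, 0.2901]
eef_rot: [179.9, 0.5, -168.7]
wrist_force: [0.0, -0.0, -5.1]
finger_gap: 0.0195
finger_force: 78.3
```

The clips have snapped in: the force turned to a pull. I press home.

Request:
drive_tool:
  increments:
    - [1.4, [0, 0, 0.15], 0]
    - [1.4, [0, 0, 0.15], 0]
    - [1.4, [0, 0, 0], 0]
    - [1.4, [0, 0, 0], 0]

```text
time: 25.1
ee_pos: [0.565, 0.0434, 0.2893]
eef_rot: [179.9, 0.6, -168.7]
wrist_force: [-5.0, -0.2, 9.0]
finger_gap: 0.0197
finger_force: 80.0
```

Request:
drive_tool:
  increments:
    - [1.4, [0.05, 0, 0.1], 0]
    - [1.4, [0.05, 0, 0.05], 0]
    - [1.4, [0, 0, 0], 0]
    - [1.4, [0, 0, 0], 0]

```text
time: 25.6
ee_pos: [0.5646, 0.0433, 0.2892]
eef_rot: [179.9, 0.8, -168.7]
wrist_force: [-5.9, -0.2, 17.4]
finger_gap: 0.0194
finger_force: 81.1
```

Request:
drive_tool:
  increments:
    - [1.4, [0.03, 0, -0.04], 0]
    - [1.4, [0, 0, 0], 0]
    - [1.4, [0, 0, 0], 0]
    - [1.4, [0, 0, 0], 0]
    - [1.4, [0, 0, 0], 0]
    - [1.4, [0, 0, 0], 0]

```text
time: 26.35
ee_pos: [0.5645, 0.0433, 0.2893]
eef_rot: [179.9, 0.8, -168.7]
wrist_force: [-5.0, 0.8, 13.7]
finger_gap: 0.0193
finger_force: 80.5
```

```bash
python3 - <<'E'
from rect import *
f=[];
for i in range(4):
    f.append(sense()['wrist_force'].round(1)); im=eyes.grab_frame("side")
cv2.imwrite('pics/d7.png',im[:,:,::-1]);c=cal("side")
print(f,sense()['ee_pos'],'ring',circ(im[:,:,::-1].copy(),c,(.571,.0425),.06,.052,.08),circ(cv2.imread('pics/d4.png'),c,(.571,.0425),.06,.032,.08),'base now',circ(im[:,:,::-1].copy(),c,(.571,.0425),.06,.032,.08))
a,b=cv2.imread('pics/d6.png',0)[195:220,285:325],im[:,:,::-1].copy();b=cv2.cvtColor(b,cv2.COLOR_BGR2GRAY)[195:220,285:325]
print(cv2.phaseCorrelate(np.float32(a),np.float32(b)))
E
```

```text
[array([-5. ,  0.8, 13.7]), array([-4.2,  0.5, 14.2]), array([-3.7, -0.6, 13.8]), array([-4.2, -0.2, 13.9])] [0.56450234 0.04328327 0.28923053] ring (array([6.63129e+02, 5.71000e-01, 4.25000e-02]), array([0.5708, 0.0426])) (array([3.504757e+02, 5.605000e-01, 5.350000e-02]), array([0.5603, 0.0534])) base now (array([3.119058e+02, 5.605000e-01, 5.400000e-02]), array([0.5598, 0.0531]))
((-0.04401263266949229, 0.5354193030348497), 0.9452347240447998)
```

```bash
python3 -c "
from rig import ctrl
print(ctrl.finish_job())"
```

```text
the job is handed in; nothing more can be done
None
```

I slid the pan into the white ring and pressed the lid on until the clips snapped, then handed in while still gripping it with about 15 N of downward push; all three clips snapping is inferred from the force drop and final height, not seen on camera.

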